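# Load a buffing spindle into the V-block against its end stop

## Task

Take the steel spindle off its wooden rest and lay it gently in the groove of the V-block with its thin nose towards the end stop. Then push it gently along the groove, under the bridge, until the nose is home on the stop's sprung button and just begins to load it, keep that light pressure for a moment to be sure, and leave it there, still touching, without ever pressing hard on the stop and without disturbing the cup, the bar of polish or the flange.

Things in the scene. Friction and masses are not known exactly. Their poses are not given: they have to be found in the camera images.
- spindle: steel buffing spindle, about 0.45 kg, 120 mm long: round body 32 mm in diameter and 105 mm long, then a thinner nose 20 mm in diameter and 15 mm long. Origin on its axis at mid-length of the 120 mm; its y axis runs along it, the nose pointing to -y. At the start it lies level in the wooden rest; grip it across its diameter from above
- nose (a point): centre of the spindle's nose face (spindle y = -60 mm)
- tail (a point): centre of the spindle's flat tail face, 32 mm in diameter (spindle y = +60 mm)
- rest: wooden rest, 70 x 110 mm, fixed: two notched cradles 14 mm thick, 34 mm high, 45 mm to either side of its middle; between them 76 mm is free down to its 10 mm base board. Origin at the centre of its underside; the spindle lies along its y axis, spindle axis 42.6 mm above the bench
- vblock: grey iron V-block fixed to the bench, 70 mm wide, top 36 mm above the bench. A 90 degree groove, 28 mm wide at the top, runs along its y axis from y = +125 to -155 mm. Origin on the bench under the groove's centre line. A spindle seated in the groove has its axis at x = 0, 44.6 mm above the bench, and slides against dry friction of some 3 to 9 N, different each time
- bridge (a point): centre of the top of the steel bridge fixed over the groove, at y = -55 mm of the V-block: 68 mm wide across the groove, 30 mm along it, underside 65 mm and top 75 mm above the bench, legs 48 mm apart inside; a seated spindle slides through beneath. The groove on its +y side is open above and has room for the whole spindle
- stop: steel end stop clamped on the V-block beyond the bridge: 50 mm wide, 18 mm thick, 26 mm high. Origin mid-face on a seated spindle's axis, between y = -118 and -130 mm of the V-block; the face looks along its +y; axes as the V-block's. From it sticks a 20 mm round button, 4 to 26 mm proud, set differently each time: find it by feel. The button is stiffly sprung, 8 N per mm, and gives 3 mm at most; over 12 N is too hard
- cup: polished steel cup, 72 mm in diameter, 75 mm high, origin at the centre of its underside; leave alone
- bar: brown bar of polishing compound, 100 x 45 x 35 mm, origin at the centre of its underside; leave alone
- flange: dark steel flange ring, 76 mm in diameter, 14 mm thick, origin at the centre of its underside; leave alone
There are look-alikes about, which are no part of the job. Several things have the shape of the spindle; the one meant has the colours described above.

How it is judged (in metres and radians):
On the way, in this order (a step that is already met when the one before it is completed fails the run):
1. the spindle lies in the groove of the V-block, nose towards the stop but still over 35 mm from its bracket (angle between the y axis of spindle and the y axis of vblock, either way round below 0.05 rad and x of spindle in the frame of vblock between -0.003 and 0.003 m and z of spindle in the frame of vblock between 0.0425 and 0.0468 m and y of nose in the frame of stop above 0.035 m and y of tail in the frame of stop above 0.1 m and linear speed of spindle below 0.25 m/s), for 0.2 s.
2. the nose bears on the stop's button with at least 2 N for 0.1 s (angle between the y axis of spindle and the y axis of vblock, either way round below 0.05 rad and x of spindle in the frame of vblock between -0.003 and 0.003 m and z of spindle in the frame of vblock between 0.0425 and 0.0468 m and contact force between spindle and stop above 2 N and y of nose in the frame of stop between 0 and 0.028 m), for 0.1 s.
At the end, for the whole second after the job is handed in: the spindle lies at rest in the groove (axis within 3 mm of the groove's centre line, within 0.05 rad, seated to about 2 mm in height), released, its nose still touching the stop's sprung button (over 0.3 N, held there by the groove's friction) (angle between the y axis of spindle and the y axis of vblock, either way round below 0.05 rad and x of spindle in the frame of vblock between -0.003 and 0.003 m and z of spindle in the frame of vblock between 0.0425 and 0.0468 m and y of nose in the frame of stop between 0 and 0.028 m and contact force between spindle and stop above 0.3 N and linear speed of spindle below 0.01 m/s).
It fails at once if the spindle is pressed on the stop with more than 12 N (contact force between spindle and stop above 12 N).
It fails at once if the spindle is dropped or pressed into the V-block with more than 60 N (contact force between spindle and vblock above 60 N).
It fails at once if the cup, bar or flange is moved by more than 20 mm (distance of any of cup, bar, flange from where it was at the start of the episode above 0.02 m).
It also fails if it takes over 69 s, if anything falls off the work surface, if the arm or the gripper's body presses on something with over 40 N, if the wrist force passes 120 N, or if a joint passes its speed limit or range.

## Robot

A 6-joint arm with a two-finger parallel gripper is mounted at the origin on the work surface. World frame = base frame: x ahead of the robot, y to its left, z up, the work surface at z = 0. Lengths are in mm, angles in rad, forces in N, time in s.
With the tool pointing down it reaches from about 275 to 825 mm from the base axis. Payload 4.9 kg.
Tool frame: the origin (TCP) lies at the very end of the fingers, on their centre line; the grasp point (between the pads) lies 19 mm behind it; z points along the fingers, y is the direction in which the jaws open and shut (so a half turn about z gives the same grasp; the last joint's range is limited). The gripper opens to 85 mm and grips with 20 to 120 N. Pads are 22 mm wide; open, the fingers measure 114 mm over their backs; the gripper's body (76 mm by 85 mm) begins 54 mm behind the grasp point. The pads swing forward as they close: fully open they stand 13 mm farther back than shut.
Start: joints at [-1.415, 0.326, -0.193, 1.052, 0, 1.437], TCP at [157.18, -527.08, 231.281] pointing down, gripper open.
Joint ranges: [-2.65, 2.65], [-0.97, 1.79], [-1.3, 1.35], [-1.93, 2.1], [-1.47, 1.37], [-3.14, 3.14]. Speed limits (rad/s): [2.57, 2.57, 3.14, 3.14, 3.14, 3.14].

## Interface

Orientations are given as [roll, pitch, yaw] about the fixed x, y, z axes, in that order (R = Rz(yaw) Ry(pitch) Rx(roll)).
In Python, from bench import bot, solve_ik, imaging gives the robot as it stands. Calls block until the motion is done:
- bot.move_ptp(position, orientation): joint-space move of the TCP to a pose.
- bot.movel(position, rot=None, max_speed=150, threshold=None): straight line of the TCP; rot=None keeps the orientation; max_speed is the mean speed in mm/s. With threshold (N) it stops when the force on the tool has changed by that much, and returns True; else False.
- bot.move_j(angles): joint-space move.
- bot.grip(opening, effort=None): opening from 0.0 (shut) to 1.0 (fully open); effort is the grip in N (None keeps the last); returns when the fingers have stopped.
- bot.dwell(seconds).
- solve_ik(position, orientation): joint angles nearest the present ones, or None.
- bot.get_state(): the state.
- imaging.capture(name): name is "scene" or "top" or "wrist"; returns the picture (480x640x3 uint8, blue, green, red); there is no depth.
- imaging.camera_model(name): a dict with "K" (3x3 intrinsics, pixels), "k1" (the pictures are not rectified: a ray, as slopes to the right and down, at radius r is drawn at 1 + k1 r^2 times it, then the intrinsics apply), "position" and "rotation" of the camera in the world. Camera axes: x right, y up, looking along -z (the intrinsics and any distortion apply to the point x, -y, -z); pixel columns grow to the right and rows downward; lengths in mm; the calibration is good to about 2 mm. A picture is of the moment at which its call begins: read the wrist's pose just before it. camera_model takes no time and is no camera call; for the wrist camera it gives the pose at the moment of the call.
A pose or a line that the arm cannot do raises bot.IKError and nothing moves.
- bot.sign_off(): hands the job in, once; it reports no verdict.
The state is a dict: "t": time; "qpos": joint angles; "joint_velocities": joint speeds; "effort": joint torques, N m; "tcp_pos": TCP position; "orientation": TCP orientation; "contact_force": force on the tool from outside, world axes, zero at the start; "wrist_torque": the same for the moment, N m; "opening": opening from 0.0 (shut) to 1.0 (fully open).
Only numpy, scipy, OpenCV 4.12 (cv2) and the standard library are available. Lean on these libraries where they do the work, as an engineer would, in place of code of your own. Each camera call takes 0.05 s, during which the arm holds its last target.

## Working session

There is one attempt and no reset: what is moved stays moved. The work goes in short steps, each a Python script; the robot and the scene stay as the last script left them, time stands still between calls to the robot, and variables do not carry over. Pictures are saved under pics/ and viewed, and the job is handed in when it is done.

```bash
mkdir -p pics; ls; python3 - <<'E'
from bench import bot, imaging
import cv2, numpy as np
np.set_printoptions(precision=4,suppress=True)
s=bot.get_state(); print(s['t'],s['tcp_pos'],s['orientation'],s['contact_force'])
for n in ["scene","top","wrist"]:
    m=imaging.camera_model(n); print(n,m)
    cv2.imwrite(f"pics/{n}0.png",imaging.capture(n))
E
```

```text
pics
0.0 [ 157.0981 -526.5012  230.5123] [-3.1399 -0.0003  0.2898] [0.307  0.2836 0.4567]
scene {'K': array([[586.7776,   0.    , 323.8621],
       [  0.    , 586.7776, 232.1217],
       [  0.    ,   0.    ,   1.    ]]), 'k1': -0.0600900146407407, 'position': array([1260.2189, -449.7521,  913.6781]), 'rotation': array([0.8084, 0.008 , 0.9824])}
top {'K': array([[492.5217,   0.    , 313.2017],
       [  0.    , 492.5217, 235.0982],
       [  0.    ,   0.    ,   1.    ]]), 'k1': 0.0037899860990977564, 'position': array([ 346.5665,    2.3004, 1113.4355]), 'rotation': array([ 0.2034,  0.0052, -1.5041])}
wrist {'K': array([[395.1496,   0.    , 318.0986],
       [  0.    , 395.1496, 245.5828],
       [  0.    ,   0.    ,   1.    ]]), 'k1': 0.023139802967007673, 'position': array([ 226.3466, -507.0381,  374.048 ]), 'rotation': array([-0.2878,  0.0018, -1.2823])}
```

View pics/scene0.png

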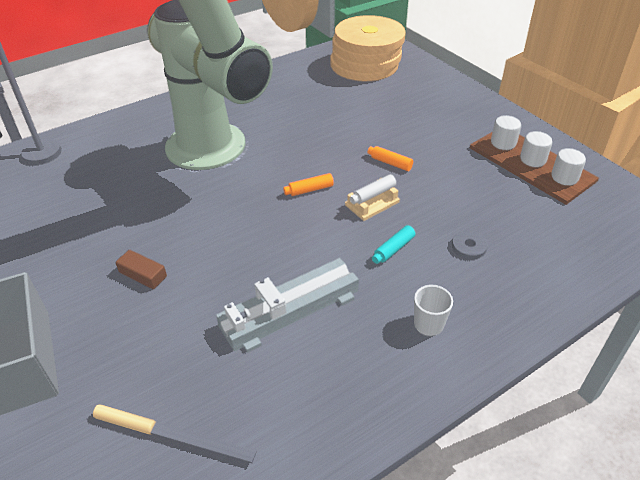

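View pics/top0.png

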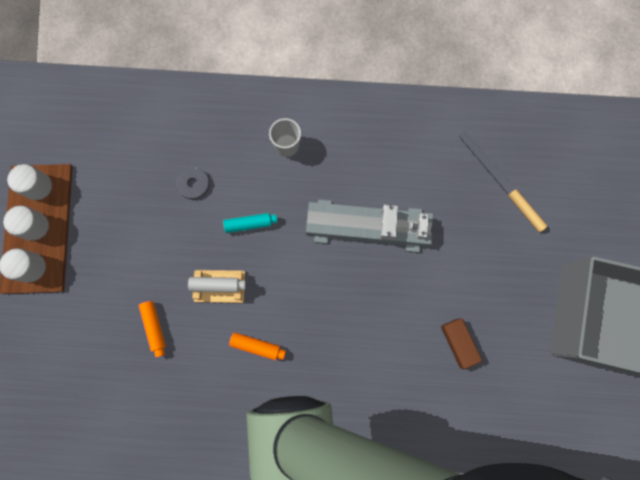

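View pics/wrist0.png

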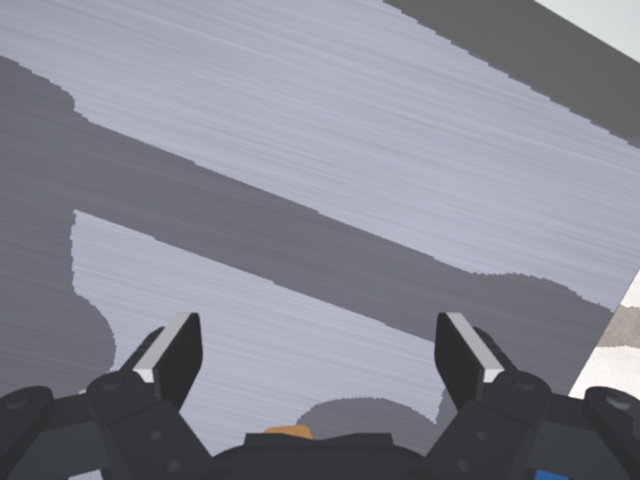

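The candidates in the top view are the grey one on the wooden rest at (217,285), teal at (250,223), and orange at (152,328) and (258,346). The grey one fits: it is steel-coloured and lies on the rest. I'll enlarge it to confirm.

```bash
cat > h.py <<'E'
import numpy as np, cv2
from scipy.spatial.transform import Rotation as Ro
np.set_printoptions(precision=2,suppress=True)
def RT(m): return Ro.from_euler('xyz',m['rotation']).as_matrix(), np.array(m['position'])
def project(m,P):
    R,t=RT(m); c=(np.atleast_2d(P)-t)@R
    x=c[:,0]/-c[:,2]; y=-c[:,1]/-c[:,2]; f=1+m['k1']*(x*x+y*y)
    K=m['K']; return np.c_[K[0,0]*x*f+K[0,2],K[1,1]*y*f+K[1,2]]
def ray(m,uv):
    K=m['K']; uv=np.atleast_2d(uv).astype(float)
    d=np.c_[(uv[:,0]-K[0,2])/K[0,0],(uv[:,1]-K[1,2])/K[1,1]]; s=d.copy()
    for _ in range(10): s=d/(1+m['k1']*(s**2).sum(1))[:,None]
    R,t=RT(m); return t,np.c_[s[:,0],-s[:,1],-np.ones(len(s))]@R.T
def at_z(m,uv,z):
    t,d=ray(m,uv); return t+d*((z-t[2])/d[:,2])[:,None]
E
python3 - <<'E'
from h import *
from bench import imaging
m=imaging.camera_model('top')
print(at_z(m,[[190,285],[244,285]],42.6), at_z(m,[[307,218],[432,228]],36))
for n,uv,z in [('cup',(286,140),0),('flange',(193,184),7),('bar',(461,344),17),('teal',(250,223),16)]: print(n,at_z(m,uv,z))
im=cv2.imread('pics/top0.png')
a=cv2.resize(im[250:320,160:280],None,fx=5,fy=5,interpolation=cv2.INTER_CUBIC)
b=cv2.resize(im[190:260,290:450],None,fx=5,fy=5,interpolation=cv2.INTER_CUBIC)
cv2.imwrite('pics/c1.png',a);cv2.imwrite('pics/c2.png',b)
E
```

```text
[[438.27 282.83  42.6 ]
 [446.03 165.48  42.6 ]] [[ 606.16   39.28   36.  ]
 [ 601.49 -241.35   36.  ]]
cup [[803.93 104.25   0.  ]]
flange [[677.49 312.89   7.  ]]
bar [[ 352.12 -312.95   17.  ]]
teal [[590.71 169.31  16.  ]]
```

View pics/c1.png

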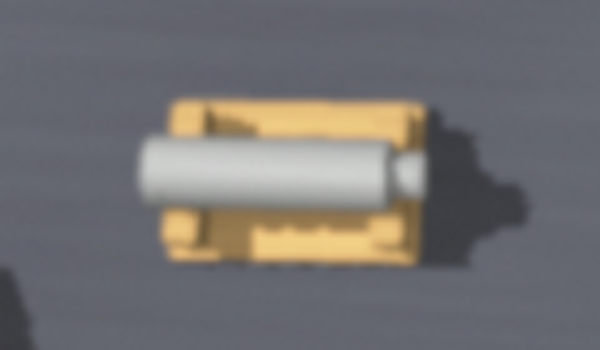

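View pics/c2.png

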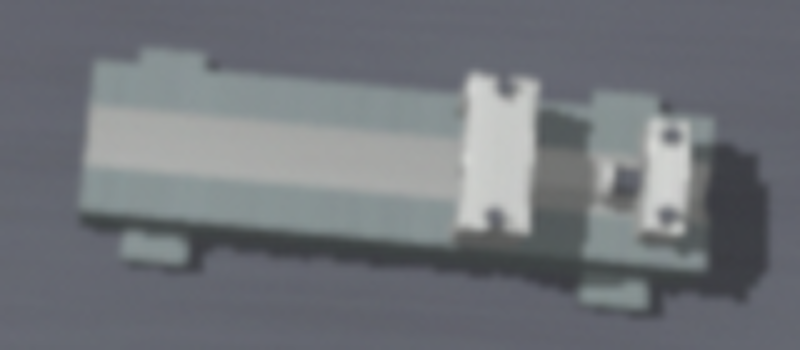

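Confirmed: the grey steel spindle lies in the wooden rest with its nose to the right (world -y). The stop end of the V-block is also at -y. Next, closer wrist views.

```bash
python3 - <<'E'
from h import *
from bench import bot, imaging
for i,(p,y) in enumerate([((603,0,230),-1.587),((442,235,230),-1.505)]):
    bot.move_ptp(list(p),[np.pi,0,y]); bot.dwell(0.3)
    s=bot.get_state(); print(s['t'],s['tcp_pos'],s['orientation'],s['contact_force'],s['qpos'])
    m=imaging.camera_model('wrist'); im=imaging.capture('wrist')
    np.save(f'pics/m{i}.npy',m,allow_pickle=True); print(m['position'],m['rotation'])
    cv2.imwrite(f'pics/w{i}.png',im)
E
```

```text
3.075 [603.    -0.33 230.01] [-3.14  0.   -1.59] [ 0.15  0.33 -1.32] [-0.12  0.43 -0.05  1.1   0.   -1.68]
[601.58 -73.74 373.46] [-0.29  0.    3.12]
4.525 [442.6  234.35 229.84] [ 3.14 -0.   -1.51] [ 0.01  0.65 -0.06] [ 0.34  0.24 -0.32  1.01 -0.   -1.3 ]
[447.08 161.11 373.31] [-0.29  0.   -3.08]
```

View pics/w0.png

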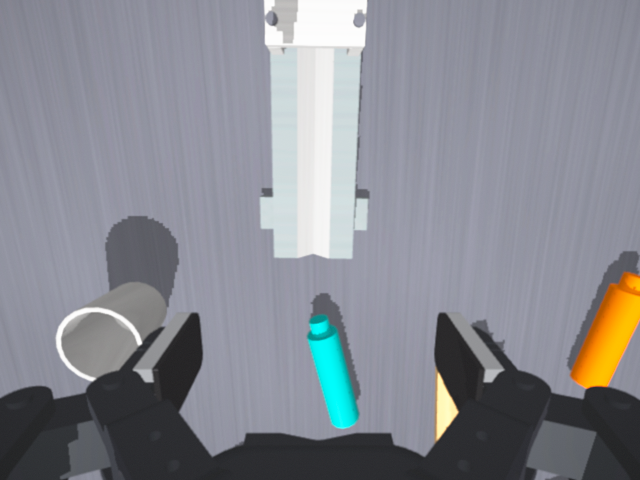

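View pics/w1.png

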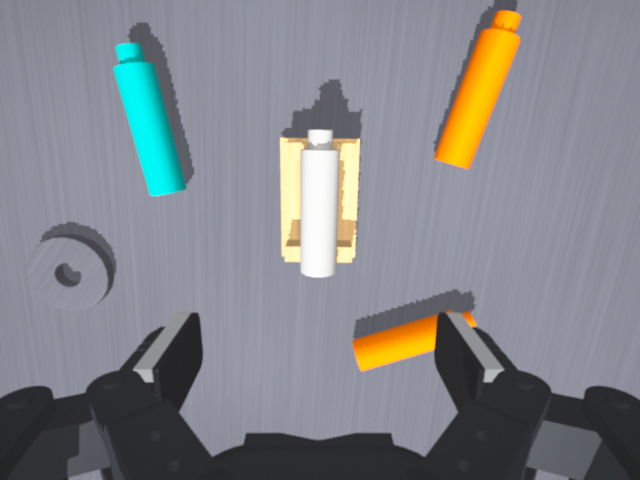

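w1 shows the steel spindle centred at (320,205), nose up at row 130 and tail at row 276. w0 shows the groove centred at about x=315, with its open end at row 258 and the bridge at rows 0–47. Next I'll measure the edges.

```bash
python3 - <<'E'
from h import *
m=[np.load(f'pics/m{i}.npy',allow_pickle=True).item() for i in (0,1)]
g0=cv2.imread('pics/w0.png').astype(int); g1=cv2.imread('pics/w1.png').astype(int)
def edges(img,r,a,b,k):
    row=cv2.GaussianBlur(img.astype(np.float32),(3,3),0)[r,a:b].sum(1); d=np.diff(row)
    idx=[i for i in range(1,len(d)-1) if abs(d[i])>k and abs(d[i])>=abs(d[i-1]) and abs(d[i])>abs(d[i+1])]
    return [(a+i+.5,int(d[i])) for i in idx]
for r in range(65,250,30): print('v',r,edges(g0,r,255,375,12))
for r in range(155,270,20): print('s',r,edges(g1,r,270,370,25))
for c in (310,320,328):
    col=g1[115:290,c].sum(1); d=np.diff(col); print('col',c,[(115+i+.5,int(d[i])) for i in range(len(d)) if abs(d[i])>40])
    col=g0[0:280,c].sum(1); d=np.diff(col); print('colv',c,[(i+.5,int(d[i])) for i in range(len(d)) if abs(d[i])>40])
E
```

```text
v 65 [(270.5, 57), (296.5, 14), (314.5, 12), (333.5, -26), (359.5, -94), (362.5, 25)]
v 95 [(270.5, 57), (296.5, 16), (314.5, 12), (332.5, -32), (358.5, -117), (361.5, 58)]
v 125 [(271.5, 52), (296.5, 16), (331.5, -28), (357.5, -78)]
v 155 [(271.5, 61), (296.5, 14), (331.5, -27), (356.5, -105), (358.5, 42)]
v 185 [(272.5, 61), (297.5, 13), (330.5, -32), (354.5, -105), (357.5, 45)]
v 215 [(259.5, 63), (296.5, 14), (329.5, -30), (352.5, -56), (355.5, 63), (366.5, -58)]
v 245 [(273.5, 65), (296.5, 16), (328.5, -30), (352.5, -60)]
s 155 [(279.5, 92), (299.5, -31), (302.5, 29), (336.5, -45), (339.5, 64), (358.5, -103)]
s 175 [(279.5, 85), (302.5, 29), (336.5, -49), (343.5, 64), (357.5, -106)]
s 195 [(280.5, 88), (302.5, 28), (335.5, -47), (342.5, 70), (357.5, -104)]
s 215 [(280.5, 94), (302.5, 25), (335.5, -47), (341.5, 70), (356.5, -104)]
s 235 [(280.5, 84), (288.5, -45), (300.5, 76), (334.5, -46), (352.5, 55), (355.5, -88)]
s 255 [(281.5, 68), (333.5, -44), (337.5, 74), (354.5, -96)]
col 310 [(128.5, 131), (129.5, 199), (130.5, 61), (140.5, -52), (141.5, -97), (142.5, -57), (148.5, 53), (149.5, 160), (150.5, 63), (275.5, -78), (276.5, -175), (277.5, -46)]
colv 310 [(45.5, -64), (253.5, -97), (254.5, -100)]
col 320 [(128.5, 182), (129.5, 233), (142.5, -85), (143.5, -95), (149.5, 93), (150.5, 109), (276.5, -133), (277.5, -147)]
colv 320 [(45.5, -66), (254.5, -41), (255.5, -148), (256.5, -78)]
col 328 [(128.5, 90), (129.5, 192), (130.5, 122), (140.5, -97), (141.5, -59), (149.5, 98), (150.5, 132), (275.5, -113), (276.5, -103)]
colv 328 [(45.5, -72), (257.5, -115), (258.5, -103)]
```

```bash
python3 - <<'E'
from h import *
from bench import imaging
m=[np.load(f'pics/m{i}.npy',allow_pickle=True).item() for i in (0,1)]
L=[(296.5,r) for r in (95,245)];R=[(332.7,95),(328.6,245)]
OL=[(270.8,95),(273.6,245)];OR=[(358.7,95),(351.9,245)]
a,b,c,d=[at_z(m[0],x,36.) for x in (L,R,OL,OR)]
print(a,b,(a+b)/2,(c+d)/2, 'widths',a[:,0]-b[:,0],c[:,0]-d[:,0])
for c_ in ((a+b)/2,(c+d)/2):
    v=c_[0]-c_[1]; print('yaw',np.arctan2(v[0],-v[1]))
print('end',at_z(m[0],[(285,258),(345,258)],36.),'bridge +y top edge',at_z(m[0],[(315,46)],75.))
# spindle
sl=[(302.5,175),(301.5,255)];sr=[(336.5,175),(333.8,255)]
p,q=at_z(m[1],sl,42.6),at_z(m[1],sr,42.6); c_=(p+q)/2; print('spin',c_,p[:,0]-q[:,0]); v=c_[0]-c_[1]; print(np.arctan2(v[0],-v[1]))
print('nose',at_z(m[1],[(320,129.3)],52.6),'tail top(63?)',at_z(m[1],[(320,277)],42.6),'shoulder',at_z(m[1],[(320,150)],58.6))
# top cam
t=imaging.camera_model('top')
print('top spindle', at_z(t,[(160+145/5,250+168/5),(160+390/5,250+175/5)],45))
print('top groove',at_z(t,[(290+88/5,190+135/5),(290+455/5,190+167/5)],36))
E
```

```text
[[618.55 -99.    36.  ]
 [622.82  25.75  36.  ]] [[589.67 -98.48  36.  ]
 [594.23  26.27  36.  ]] [[604.11 -98.74  36.  ]
 [608.53  26.01  36.  ]] [[603.99 -98.71  36.  ]
 [608.35  26.01  36.  ]] widths [28.88 28.58] [70.1  69.71]
yaw -0.03536182815265648
yaw -0.03488900920229063
end [[633.57  37.75  36.  ]
 [579.62  38.72  36.  ]] bridge +y top edge [[ 602.9  -126.91   75.  ]]
spin [[443.73 198.3   42.6 ]
 [440.9  267.91  42.6 ]] [28.11 28.35]
0.04060171325124794
nose [[445.69 162.11  52.6 ]] tail top(63?) [[437.51 288.4   42.6 ]] shoulder [[444.73 177.38  58.6 ]]
top spindle [[440.95 284.73  45.  ]
 [444.95 178.12  45.  ]]
top groove [[ 608.56   38.09   36.  ]
 [ 604.59 -127.21   36.  ]]
```

Measured in world coordinates:

| Item | x (mm) | y (mm) | yaw (rad) |
|---|---|---|---|
| Spindle centre | about 443 | 222.5 | +0.039 |
| V-block origin | about 604.5 | -86.8 | -0.035 |

The fingertips have to stay above the block top (z=36), so I'll grip high on the spindle. First I'll check where the tips really are at about 32 mm opening.

```bash
python3 - <<'E'
from h import *
from bench import bot, imaging
bot.move_ptp([443.0,222.5,110],[np.pi,0,-1.532])
bot.grip(0.40,40)
s=bot.get_state(); print(s['t'],s['tcp_pos'],s['orientation'],s['opening'],s['contact_force'])
m=imaging.camera_model('wrist'); im=imaging.capture('wrist'); np.save('pics/m2.npy',m,allow_pickle=True)
T=np.array(s['tcp_pos']); R=Ro.from_euler('xyz',s['orientation']).as_matrix()
w=85*s['opening']/2
for z in (0,-2,-4,-6):
    for sx in (11,-11):
        for sy in (w,-w):
            p=project(m,T+R@np.array([sx,sy,z]))[0]; print(z,sx,round(sy,1),p)
            cv2.circle(im,tuple(int(round(v)) for v in p),1,{0:(0,0,255),-2:(0,255,0),-4:(255,0,0),-6:(0,255,255)}[z],-1)
cv2.imwrite('pics/w2.png',im); cv2.imwrite('pics/w2c.png',cv2.resize(im[230:480,220:420],None,fx=3,fy=2.4))
E
```

```text
5.675 [443.15 222.6  110.29] [-3.14  0.   -1.53] 0.4064771637054395 [ 0.32 -0.44 -0.69]
0 11 17.3 [361.87 293.68]
0 11 -17.3 [273.89 293.77]
0 -11 17.3 [360.28 343.53]
0 -11 -17.3 [275.64 343.61]
-2 11 17.3 [362.41 295.76]
-2 11 -17.3 [273.34 295.85]
-2 -11 17.3 [360.79 346.13]
-2 -11 -17.3 [275.12 346.2 ]
-4 11 17.3 [362.97 297.88]
-4 11 -17.3 [272.76 297.97]
-4 -11 17.3 [361.31 348.79]
-4 -11 -17.3 [274.59 348.87]
-6 11 17.3 [363.55 300.06]
-6 11 -17.3 [272.18 300.15]
-6 -11 17.3 [361.84 351.52]
-6 -11 -17.3 [274.05 351.6 ]
```

View pics/w2c.png

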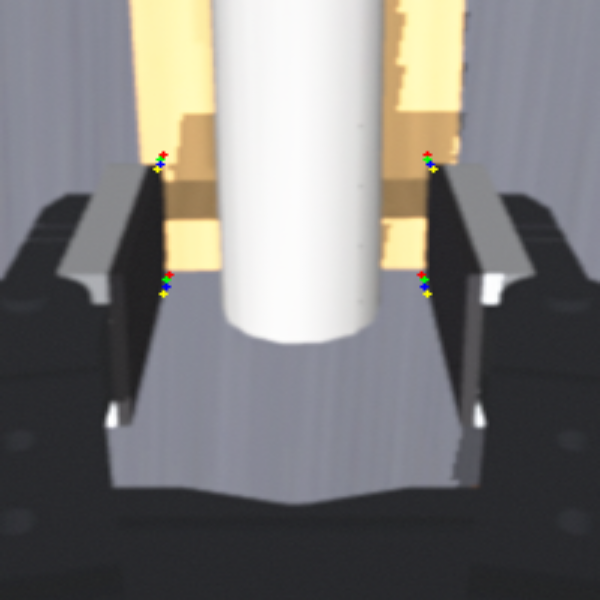

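The fingertips sit about 3 mm behind the TCP at this opening. I'll grip with the spindle axis 8 mm behind the TCP, which leaves about 3 mm clearance over the block top.

```bash
python3 - <<'E'
from h import *
from bench import bot, imaging
def st(tag):
    s=bot.get_state(); print(tag,round(s['t'],2),s['tcp_pos'],s['contact_force'],s['wrist_torque'],round(s['opening'],3)); return s
bot.grip(0.65,40)
hit=bot.movel([443.0,222.5,34.6],max_speed=80,threshold=8); s=st('down %s'%hit)
if not hit:
    bot.grip(0.0,40); st('grip')
    bot.movel([443.0,222.5,60],max_speed=40); bot.dwell(.2); st('lift')
    bot.movel([443.0,222.5,120],max_speed=100); bot.dwell(.2); st('lift')
    m=imaging.camera_model('wrist'); np.save('pics/m3.npy',m,allow_pickle=True)
    cv2.imwrite('pics/w3.png',imaging.capture('wrist'))
    cv2.imwrite('pics/s3.png',imaging.capture('scene')[100:300,250:500].repeat(3,0).repeat(3,1))
E
```

```text
down False 7.16 [443.43 222.65  35.01] [-0.27  0.3  -0.61] [-0.   -0.02 -0.05] 0.649
grip 7.5 [442.77 222.61  35.3 ] [-1.84  0.26  4.97] [-0.05  0.58  0.1 ] 0.358
lift 8.48 [442.74 222.42  59.73] [-0.03  0.05 -4.9 ] [-0.01 -0.01  0.05] 0.354
lift 9.43 [442.4  222.28 119.24] [-0.49 -0.83 -4.12] [ 0.01 -0.05  0.  ] 0.357
```

View pics/w3.png

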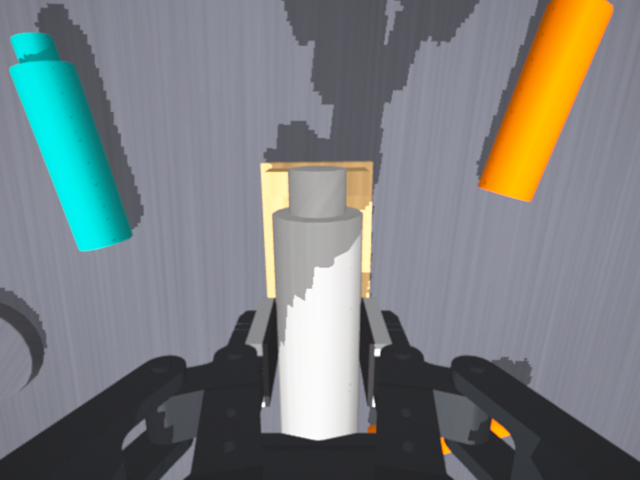

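View pics/s3.png

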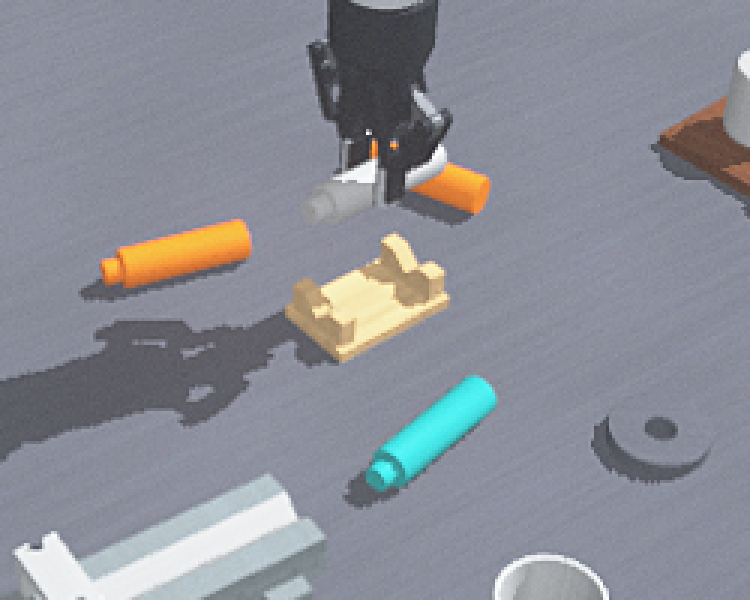

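```bash
python3 - <<'E'
from h import *
from bench import bot, imaging
m=np.load('pics/m3.npy',allow_pickle=True).item()
T=np.array([442.4,222.28,119.24]);R=Ro.from_euler('xyz',[np.pi,0,-1.532]).as_matrix()
for p in ([60,0,-18],[45,0,-24],[45,16,-8],[45,-16,-8]): print(p,project(m,T+R@np.array(p,float))[0])
def st(tag):
    s=bot.get_state(); print(tag,round(s['t'],2),s['tcp_pos'],s['contact_force'],s['wrist_torque'],round(s['opening'],3)); return s
bot.move_ptp([606.1,-41.8,110],[np.pi,0,-1.606]); bot.dwell(.3); st('above')
m=imaging.camera_model('wrist'); np.save('pics/m4.npy',m,allow_pickle=True)
cv2.imwrite('pics/w4.png',imaging.capture('wrist'))
E
```

```text
[60, 0, -18] [317.74 172.42]
[45, 0, -24] [317.82 223.44]
[45, 16, -8] [363.66 212.77]
[45, -16, -8] [271.95 212.9 ]
above 11.02 [605.97 -40.67 110.19] [ 0.1  -0.65 -4.48] [-0.01 -0.02  0.  ] 0.353
```

View pics/w4.png

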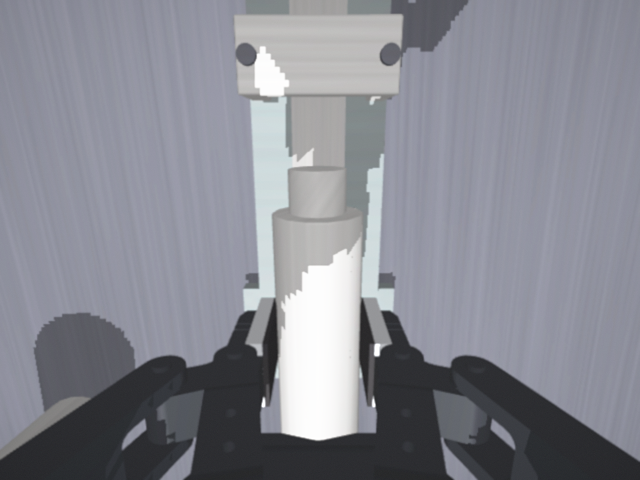

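The spindle is aligned: nose centre at x=317, groove centre at x=318. Lowering it gently.

```bash
python3 - <<'E'
from h import *
from bench import bot, imaging
def st(tag):
    s=bot.get_state(); print(tag,round(s['t'],2),s['tcp_pos'],s['contact_force'],s['wrist_torque'],round(s['opening'],3)); return s
x,y=606.1,-41.8
bot.movel([x,y,44],max_speed=60); bot.dwell(.2); st('near')
h=bot.movel([x,y,36.0],max_speed=8,threshold=4); bot.dwell(.1); st('down %s'%h)
cv2.imwrite('pics/w5.png',imaging.capture('wrist'))
cv2.imwrite('pics/s5.png',cv2.resize(imaging.capture('scene')[200:380,190:430],None,fx=3.3,fy=3.3))
E
```

```text
near 12.52 [606.39 -41.84  44.41] [-0.63 -0.36 -4.59] [-0.05 -0.01 -0.05] 0.357
down True 13.38 [606.05 -41.75  37.56] [0.53 0.58 6.14] [ 0.   -0.01 -0.11] 0.356
```

View pics/s5.png

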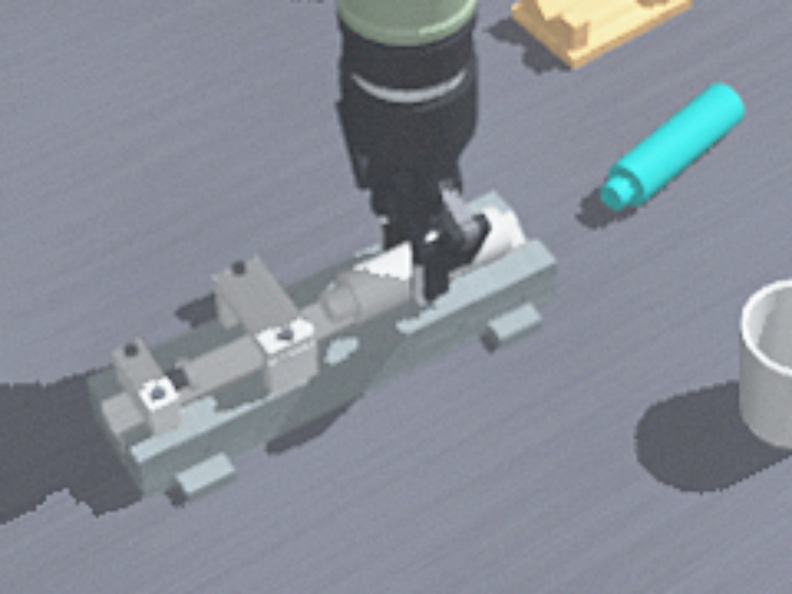

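Seated at the expected height with about 10 N of contact load. Next: release, check, then move behind the tail with closed fingers.

```bash
python3 - <<'E'
from h import *
from bench import bot, imaging
def st(tag):
    s=bot.get_state(); print(tag,round(s['t'],2),s['tcp_pos'],s['contact_force'],round(s['opening'],3)); return s
bot.grip(0.6,40); st('open')
bot.movel([606.1,-41.8,100],max_speed=100); st('up')
bot.move_ptp([608.9,42,90],[np.pi,0,-1.606]); bot.grip(0.0,30); bot.dwell(.2); st('behind')
m=imaging.camera_model('wrist'); np.save('pics/m6.npy',m,allow_pickle=True)
cv2.imwrite('pics/w6.png',imaging.capture('wrist'))
cv2.imwrite('pics/t6.png',cv2.resize(imaging.capture('top')[190:260,290:450],None,fx=5,fy=5,interpolation=cv2.INTER_CUBIC))
E
```

```text
open 13.82 [604.06 -41.41  35.67] [-0.93  0.36  0.32] 0.598
up 14.61 [605.66 -41.73  99.52] [ 0.25  0.44 -0.63] 0.599
behind 15.78 [608.93  41.93  90.04] [ 0.73  0.02 -0.59] -0.0
```

View pics/w6.png

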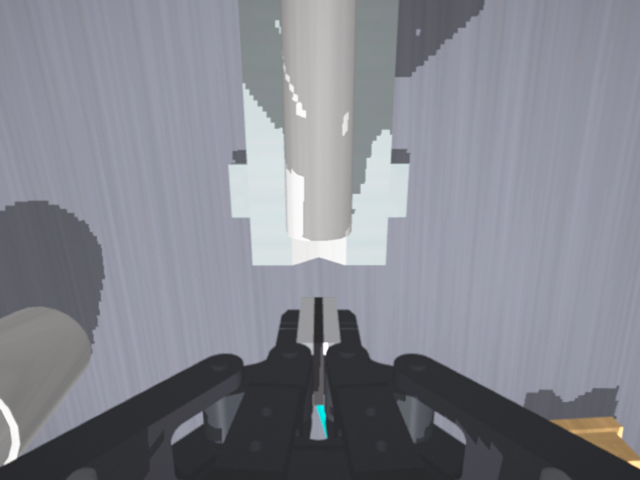

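View pics/t6.png

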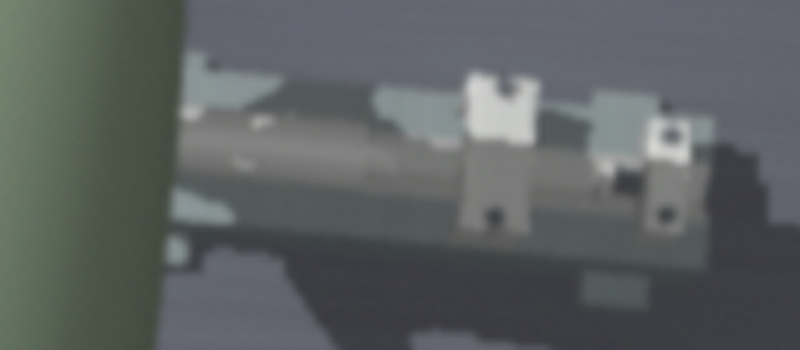

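The spindle lies straight in the groove, with its tail at about (318,238) and clear of the bridge. Now I'll make contact with the tail and slide it at moderate speed while measuring friction.

```bash
cat >> h.py <<'E'
O=np.array([604.5,-86.8]); A=-0.0352; YV=np.array([-np.sin(A),np.cos(A)])
def P(yv,z=42.): return [*(O+YV*yv),z]
def ys(p): return float((np.array(p[:2])-O)@YV)
E
python3 - <<'E'
from h import *
from bench import bot, imaging
def st(tag):
    s=bot.get_state(); f=np.array(s['contact_force']); print(tag,round(s['t'],2),'yv %.2f z %.1f'%(ys(s['tcp_pos']),s['tcp_pos'][2]),'Fy %.2f'%(f[:2]@YV),f); return s
bot.movel(P(129),max_speed=80); bot.dwell(.2); st('low')
h=bot.movel(P(106),max_speed=20,threshold=2.5); s=st('contact %s'%h)
y=ys(s['tcp_pos'])
for k in range(4):
    h=bot.movel(P(y-15),max_speed=25,threshold=14); s=st('slide %s'%h); y-=15
    if h: break
E
```

```text
low 16.83 yv 129.02 z 42.7 Fy -0.34 [-0.14 -0.33 -0.55]
contact True 17.55 yv 115.86 z 41.6 Fy -0.40 [ 0.37 -0.41  0.15]
slide False 18.32 yv 100.30 z 42.0 Fy 0.79 [ 0.76  0.77 -0.6 ]
slide False 19.07 yv 85.24 z 42.0 Fy 1.17 [0.16 1.16 0.73]
slide False 19.82 yv 70.35 z 42.1 Fy 1.24 [ 0.07  1.24 -0.65]
slide False 20.57 yv 55.34 z 42.1 Fy 1.90 [0.73 1.87 1.  ]
```

```bash
python3 - <<'E'
from h import *
from bench import bot, imaging
cv2.imwrite('pics/w7.png',imaging.capture('wrist'))
E
```

```text
(no output)
```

View pics/w7.png

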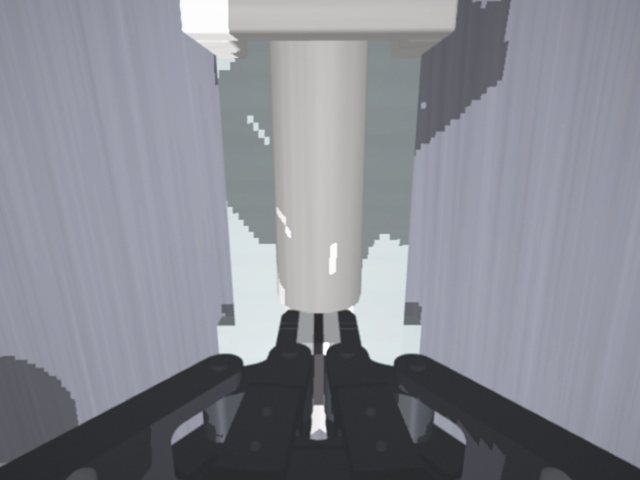

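The spindle is being pushed: its tail at (318,308) touches the fingers and its front half is under the bridge. Now slow segments with a force stop.

```bash
python3 - <<'E'
from h import *
from bench import bot, imaging
def st(tag):
    s=bot.get_state(); f=np.array(s['contact_force']); print(tag,round(s['t'],2),'yv %.2f z %.1f'%(ys(s['tcp_pos']),s['tcp_pos'][2]),'Fy %.2f'%(f[:2]@YV),f); return s
st('start')
y=55.3
for k in range(5):
    y-=10; h=bot.movel(P(y),max_speed=7,threshold=6); s=st('slow %s'%h)
    if h: break
bot.dwell(.1); st('.'); bot.dwell(.1); st('.')
E
```

```text
start 20.62 yv 55.35 z 42.0 Fy 1.94 [0.55 1.92 0.35]
slow False 22.28 yv 45.25 z 42.1 Fy 4.73 [2.03 4.66 1.12]
slow False 23.86 yv 35.29 z 42.1 Fy 4.50 [2.98 4.4  1.31]
slow False 25.43 yv 27.35 z 42.1 Fy 10.82 [ 1.79 10.76  1.78]
slow True 26.06 yv 27.19 z 41.8 Fy 0.70 [ 0.89  0.67 -0.34]
. 26.16 yv 27.45 z 41.6 Fy 0.23 [0.34 0.22 0.51]
. 26.26 yv 27.66 z 41.4 Fy 0.28 [0.14 0.27 0.22]
```

The third segment met the button: 10.8 N push against about 4.5 N sliding friction. The loop then pushed one more segment before the force stop ended it, so that push went harder than I meant. I'll re-press in tiny steps to a capped push of about 8 N, hold it briefly and confirm contact.

```bash
python3 - <<'E'
from h import *
from bench import bot, imaging
def st(tag):
    s=bot.get_state(); f=np.array(s['contact_force']); print(tag,round(s['t'],2),'yv %.2f z %.1f'%(ys(s['tcp_pos']),s['tcp_pos'][2]),'Fy %.2f'%(f[:2]@YV)); return s,f[:2]@YV
s,f=st('start'); y=ys(s['tcp_pos'])
for k in range(12):
    y-=0.3; h=bot.movel(P(y),max_speed=3,threshold=4); bot.dwell(.05); s,f=st('step %s tgt %.2f'%(h,y))
    if f>7 or h: break
bot.dwell(.15); st('hold'); bot.dwell(.15); st('hold')
E
```

```text
start 26.26 yv 27.66 z 41.4 Fy 0.28
step False tgt 27.36 26.88 yv 27.57 z 41.9 Fy 1.17
step False tgt 27.06 27.18 yv 27.51 z 41.9 Fy 2.69
step False tgt 26.76 27.48 yv 27.50 z 41.9 Fy 5.05
step False tgt 26.46 27.77 yv 27.50 z 41.9 Fy 5.90
step False tgt 26.16 28.07 yv 27.47 z 41.9 Fy 6.39
step False tgt 25.86 28.38 yv 27.44 z 41.9 Fy 7.82
hold 28.52 yv 27.43 z 41.9 Fy 8.23
hold 28.68 yv 27.46 z 41.9 Fy 7.64
```

The push rose to 8 N with no advance (27.5 to 27.45 mm). With sliding friction at about 4.5 N, the button carries roughly 3–4 N. Backing off gently and checking.

```bash
python3 - <<'E'
from h import *
from bench import bot, imaging
def st(tag):
    s=bot.get_state(); f=np.array(s['contact_force']); print(tag,round(s['t'],2),'yv %.2f z %.1f'%(ys(s['tcp_pos']),s['tcp_pos'][2]),'Fy %.2f'%(f[:2]@YV)); return s
bot.movel(P(29),max_speed=5); st('off'); bot.movel(P(45),max_speed=40); bot.dwell(.2); st('clear')
cv2.imwrite('pics/w8.png',imaging.capture('wrist'))
bot.movel(P(45,180),max_speed=120)
bot.move_ptp([500,150,250],[np.pi,0,-1.606]); st('away')
cv2.imwrite('pics/top8f.png',imaging.capture('top'))
im=imaging.capture('scene'); cv2.imwrite('pics/s8f.png',im); cv2.imwrite('pics/s8.png',cv2.resize(im[230:370,200:380],None,fx=4,fy=4,interpolation=cv2.INTER_CUBIC))
cv2.imwrite('pics/t8.png',cv2.resize(cv2.imread('pics/top8f.png')[190:260,290:450],None,fx=5,fy=5,interpolation=cv2.INTER_CUBIC))
d=cv2.absdiff(im,cv2.imread('pics/scene0.png')).sum(2)
for n,(a,b,c,e) in dict(cup=(280,340,405,460),bar=(245,295,110,170),flange=(225,262,445,492)).items(): print(n,d[a:b,c:e].mean())
E
```

```text
off 29.45 yv 28.54 z 42.2 Fy 0.73
clear 30.2 yv 44.84 z 42.0 Fy -0.63
away 32.47 yv 232.36 z 249.6 Fy 0.55
cup 8.231818181818182
bar 53.88133333333333
flange 8.39965497412306
```

View pics/s8.png

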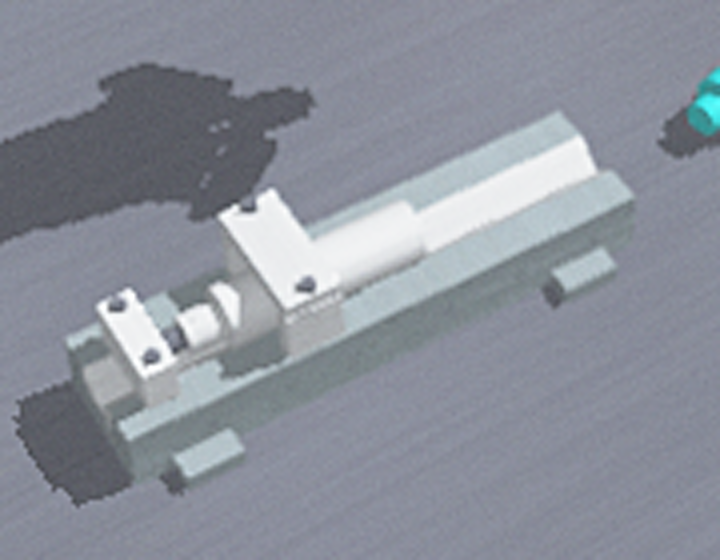

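View pics/t8.png

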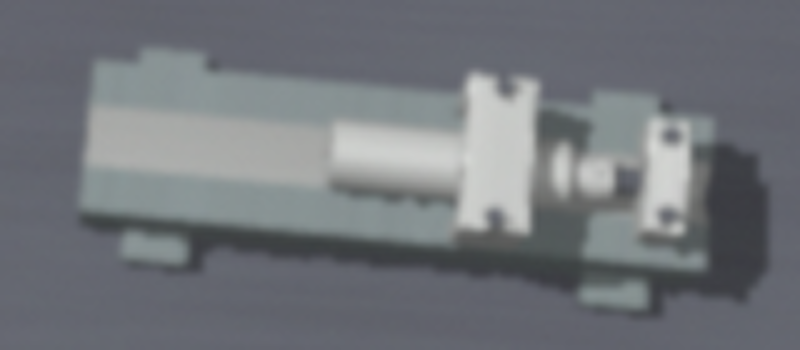

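The pictures show the spindle straight in the groove, its nose up against the dark button. The bar region differs from the start picture, probably because of the arm's shadow, so I'll check that before handing in.

```bash
python3 - <<'E'
from h import *
a=cv2.imread('pics/top0.png');b=cv2.imread('pics/top8f.png')
def bar(i):
    h=cv2.cvtColor(i[300:390,420:500],cv2.COLOR_BGR2HSV); m=((h[...,0]<12)&(h[...,1]>110)).astype(np.uint8); M=cv2.moments(m,True); return M['m10']/M['m00'],M['m01']/M['m00'],M['m00']
print(bar(a),bar(b))
E
```

```text
(41.3728813559322, 43.45951035781544, 1062.0) (41.11197663096397, 43.494644595910415, 1027.0)
```

The bar hasn't moved. Handing in.

```bash
python3 -c "
from bench import bot
bot.sign_off(); print(bot.get_state()['t'])"
```

```text
the job is handed in; nothing more can be done
the job is handed in; nothing more can be done
```

The spindle is in the groove with its nose against the stop's button, and I handed the job in at about 32.5 s. One push may have gone over the 12 N limit on the stop, and I can't tell from the readings whether it did.

**What I did:** I lifted the steel spindle off the wooden rest and set it down in the groove with about 10 N of contact force. I released it, then pushed its tail with closed fingers under the bridge until the nose met the button. I finished with a hold of about 8 N and backed off.

**Last checks:**
- **Button load:** during the hold the spindle did not advance. With about 4.5 N of sliding friction, the button was carrying roughly 3–4 N. I had no direct reading of it after I let go; friction should be holding it there.
- **Position:** the final pictures show the spindle straight and seated, with the nose on the button.
- **Other objects:** the bar had moved by less than 0.3 pixel (well under 1 mm), and the cup and flange areas look unchanged.

**What went wrong:** when the nose first met the button, the push read 10.8 N, or about 6 N on the button. My loop didn't stop there and ran one more push, which the force stop cut off. The peak wasn't recorded. If the push had risen by the full 6 N stop setting, the button would have seen about 12 N.

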